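# Fetch the reference block from behind the tester's anvils

### The arm

A 6-joint arm with a two-finger parallel gripper is mounted at the origin on the work surface. World frame = base frame: x ahead of the robot, y to its left, z up, the work surface at z = 0. Lengths are in mm, angles in degrees, forces in N, time in s.
With the tool pointing down it reaches from about 350 to 800 mm from the base axis. Payload 7.3 kg.
Tool frame: the origin (TCP) lies on the mounting face of the last link; the fingertips stand 173 mm ahead of it and the grasp point (between the pads) lies 155 mm ahead of it (robot.grip_point_offset is the distance from the TCP to the grasp point, in mm); z points along the fingers, y is the line along which they close (so a half turn about z gives the same grasp; the last joint's range is limited). The gripper opens to 85 mm and grips with 20 to 120 N. Pads are 22 mm wide; open, the fingers measure 114 mm over their backs; the gripper's body (76 mm by 85 mm) begins 54 mm behind the grasp point. The pads swing forward as they close: fully open they stand 13 mm farther back than shut.
Start: joints at [-75.401, 19.595, 87.324, -0, 73.075, -8.365], TCP at [204.851, -483.388, 404.722] pointing down, gripper open.
Joint ranges: [-145.02, 145.02], [-44.19, 115.74], [2.07, 154.8], [-57.11, 237.11], [16.16, 152.29], [-177.93, 177.93]. Speed limits (degrees/s): [147.25, 147.25, 180, 180, 180, 180].

### API

Orientations are given as a 3x3 rotation matrix whose columns are the frame's x, y, z axes.
In Python, from bench import robot gives the robot as it stands. Calls block until the motion is done:
- robot.move_pose(position, orientation): joint-space move of the TCP to a pose.
- robot.line_to(position, rot=None, speed=150): straight line of the TCP; rot=None keeps the orientation; speed is the mean speed in mm/s.
- robot.set_joints(angles): joint-space move.
- robot.move_gripper(opening, strength=None): opening from 0.0 (shut) to 1.0 (fully open); strength is the grip in N (None keeps the last); returns when the fingers have stopped.
- robot.wait(seconds).
- robot.solve_ik(position, orientation): joint angles nearest the present ones, or None.
- robot.read_camera(name): name is "scene" or "top" or "wrist"; returns (picture, depth): 384x512x3 uint8, red, green, blue; 384x512 float32, mm along the optical axis (not along the pixel's ray), 0 where there is no reading.
- robot.camera_model(name): a dict with "fx", "fy", "cx", "cy" (pixels), "origin" and "rotation" of the camera in the world. Camera axes: x right, y up, looking along -z (the intrinsics and any distortion apply to the point x, -y, -z); pixel columns grow to the right and rows downward; lengths in mm; the calibration is good to about 2 mm. A picture is of the moment at which its call begins: read the wrist's pose just before it. camera_model takes no time and is no camera call; for the wrist camera it gives the pose at the moment of the call.
A pose or a line that the arm cannot do raises robot.Unreachable and nothing moves.
- robot.finish_job(): hands the job in; it is judged then, once.
Readings, each from a call of its own:
- robot.current_clock(): time.
- robot.current_qpos(): joint angles.
- robot.current_joint_velocities(): joint speeds.
- robot.current_joint_torque(): joint torques, N m.
- robot.current_tcp_pos(): TCP position.
- robot.current_orientation(): TCP orientation.
- robot.current_ft_force(): force on the tool from outside, world axes, zero at the start.
- robot.current_ft_torque(): the same for the moment, N m.
- robot.current_opening(): opening from 0.0 (shut) to 1.0 (fully open).
- robot.current_grasp_force(): force on a finger pad.
Only numpy, scipy, OpenCV 4.12 (cv2) and the standard library are available. Lean on these libraries where they do the work, as an engineer would, in place of code of your own. Each camera call takes 0.05 s, during which the arm holds its last target. There are 200 camera calls.

### The job

Set the three anvils that crowd round the hardness reference block aside on the flat side mat, all three before you touch the block. Then lay the block flat in the empty foam pocket of the aluminium case, and after that stand each anvil upright back on its own rubber pad in the tray, centred on it. Set everything down rather than drop it, knock no anvil over, and leave the oil bottle, loupe and indenter box where they are.

Things in the scene. Friction and masses are not known exactly. Their poses are not given: they have to be found in the camera images.
- flat_c (a point): flat anvil, 0.7 kg: steel mushroom-like pedestal 92 mm tall, round foot 56 mm across and 14 mm thick, dark column 28 mm, plain round table on top 52 mm across and 16 mm thick (the top 16 mm: grip it there). This point is on its axis half-way up, 46 mm above its underside. z up along its axis.
- vee_c (a point): V anvil, 0.7 kg: steel pedestal 96 mm tall, square foot 50 x 50 x 12 mm, dark round column 30 mm, square head 40 x 40 mm over the top 34 mm, with a 90 degree V groove about 14 mm deep in its top along its x axis. The head's faces look along its x and y, like the foot's; grip the head across x or y. Point: on its axis half-way up, 48 mm above its underside. z up.
- spot_c (a point): spot anvil, 0.4 kg: slender steel cone 112 mm tall that ends in a point, round foot 44 mm across, black round grip collar 28 mm across between 52 and 84 mm above its underside, tapering dark point above. This point is on its axis half-way up, 56 mm above its underside. z up along its axis.
- block_c (a point): hardness reference block, 0.34 kg: bright steel disc 60 mm across and 16 mm thick, lying flat on the tray's 3 mm floor at the back of the tray, hemmed in by the three anvils and by the tray's back lip. This point is its centre, 8 mm above its underside. z up.
- pad_flat: the flat anvil's own place: black rubber disc 64 mm across, 3 mm thick, fixed in the tray (the flat anvil stands on it at the start). Origin at the centre of its underside, on the tray floor; its top is 3 mm higher. Its x and y are parallel to the tray's.
- pad_vee: the V anvil's own place: black square of rubber 56 x 56 mm, 3 mm thick, fixed in the tray (the V anvil stands on it at the start). Origin at the centre of its underside; top 3 mm higher. Its x and y are parallel to the tray's.
- pad_spot: the spot anvil's own place: black rubber disc 50 mm across, 3 mm thick, fixed in the tray (the spot anvil stands on it at the start). Origin at the centre of its underside; top 3 mm higher. Its x and y are parallel to the tray's.
- tray: fixed grey sheet-steel tray 190 (x) x 230 (y) mm, floor 3 mm thick, open to the robot (-x), side rims 14 mm high, back lip along its +x edge 40 mm high. Origin: centre of its underside. Pads at about x -18 mm, y 0 (in front of the block) and x 45 mm, y +-68 mm (beside it); which pad is where changes. Block at about x 52 mm, y 0, 10 mm from the back lip.
- mat: side mat: plain grey flat rubber mat 280 (x) x 150 (y) mm, 3 mm thick, fixed on the bench to one side of the tray. Origin at the centre of its underside; top 3 mm above the bench.
- pocket (a point): empty pocket in the dark foam (lighter grey inside) of the small open aluminium case (200 x 220 mm, rim 48 mm high, fixed, beside the tray): eight-sided, 76 mm across, 8 mm deep, with finger notches 44 mm wide and as deep on both sides along its x axis, 140 mm end to end. Point: centre of the pocket floor, 36 mm above the bench (foam top 44 mm). The next pocket, 100 mm along -y, holds another block, which stays. z up.
- oil_bottle: bystander: small white oil bottle 36 mm across, 85 mm tall, beyond the tray. Origin at the centre of its underside.
- loupe: bystander: black round loupe 38 mm across, 45 mm tall, beyond the tray. Origin at the centre of its underside.
- indenter_box: bystander: closed wooden indenter box 50 x 75 x 24 mm, beyond the tray. Origin at the centre of its underside.
There are look-alikes about, which are no part of the job. What is shaped like the part that bears spot_c but blue is not meant. Leave any brown or yellow look-alike of the part that bears vee_c alone.

How it is judged:
By the outcome, as a careful person would: the job done as asked, in the order asked, and still so for the second after the job is handed in, with the robot touching nothing.
It also fails if it takes over 147 s, if anything falls off the work surface, if the arm or the gripper's body presses on something with over 40 N, if the wrist force passes 120 N, or if a joint passes its speed limit or range.

## Working session

There is one attempt and no reset: what is moved stays moved. The work goes in short steps, each a Python script; the robot and the scene stay as the last script left them, time stands still between calls to the robot, and variables do not carry over. Pictures are saved under pics/ and viewed, at most 14 in all, crops included, and the job is handed in when it is done.

```bash
mkdir -p pics; ls
python3 - <<'E'
from bench import robot
import cv2,numpy as np
for n in("scene","top"):
    p,d=robot.read_camera(n); cv2.imwrite(f"pics/{n}0.png",p[:,:,::-1]); np.savez(f"{n}0.npz",p=p,d=d)
    m=robot.camera_model(n); print(n,m)
print(robot.current_clock(),robot.grip_point_offset)
E
```

```text
pics
scene {'fx': 361.7572159026619, 'fy': 361.7572159026619, 'cx': 253.8797453250409, 'cy': 195.0457421322682, 'origin': array([999.91819921, 264.54548944, 756.54302097]), 'rotation': array([[-0.4814149 , -0.71154904,  0.51179845],
       [ 0.87637822, -0.400211  ,  0.26794098],
       [ 0.01417423,  0.5775198 ,  0.81625362]])}
top {'fx': 425.5471493258689, 'fy': 425.5471493258689, 'cx': 254.96054773318414, 'cy': 197.10423771963872, 'origin': array([ 362.74205391,   16.96400841, 1118.6234487 ]), 'rotation': array([[ 0.0276241 ,  0.98039548, -0.19509383],
       [-0.99951919,  0.02434075, -0.01920744],
       [-0.01408216,  0.19553062,  0.98059649]])}
0.1 154.70000000000002
```

View pics/scene0.png

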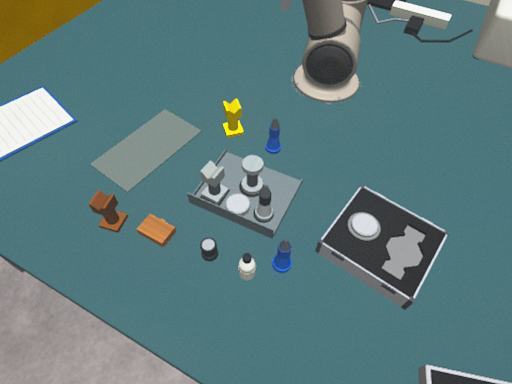

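View pics/top0.png

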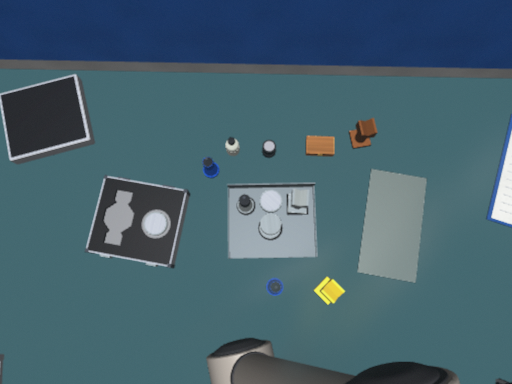

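The scene view shows the tray at (245,190), with the V anvil at (213,182), the flat anvil at (252,172), the spot anvil at (265,203) and the block at (238,205). The top view shows the mat at (393,225), the case at (138,222) with its empty pocket at (119,218), and the tray at (272,222). The blue spots and the yellow and brown V's are look-alikes. Next I'll get rough positions and take a wrist view from above the tray.

```bash
cat > h.py <<'E'
from bench import robot
import cv2,numpy as np
def ray(m,u,v):
    d=np.array([(u-m['cx'])/m['fx'],-(v-m['cy'])/m['fy'],-1.]); return m['rotation']@d
def onplane(m,u,v,z):
    r=ray(m,u,v); o=np.array(m['origin']); return o+r*(z-o[2])/r[2]
def cloud(m,d):
    v,u=np.mgrid[:d.shape[0],:d.shape[1]]
    c=np.stack([(u-m['cx'])/m['fx']*d,-(v-m['cy'])/m['fy']*d,-d],-1)
    return c@np.array(m['rotation']).T+np.array(m['origin'])
def R(yaw):  # tool down; closing line (tool y) at angle yaw+90 from world x ; x-axis at yaw
    c,s=np.cos(np.radians(yaw)),np.sin(np.radians(yaw))
    return np.array([[c,s,0],[s,-c,0],[0,0,-1.]])
G=robot.grip_point_offset
E
python3 - <<'E'
from h import *
m=robot.camera_model("top")
for n,u,v,z in [("flat",270,222,95),("vee",300,197,102),("spot",244,198,115),("block",271,201,19),("mat",393,225,3),("pocket",119,218,36),("trayNE",315,184,43),("trayNW",228,184,43),("traySW",228,258,3),("traySE",317,256,3)]+[("matc",u,v,3) for u,v in((370,170),(427,177),(415,280),(359,273))]:
    print(n,onplane(m,u,v,z).round(0))
print(robot.current_orientation().round(3), {k:np.round(v,3) for k,v in robot.camera_model("wrist").items()})
for y in (0,90,-90,180): 
    q=robot.solve_ik([410,-20,480],R(y)); print(y,None if q is None else np.round(q))
E
```

```text
flat [506.  -1.  95.]
vee [568. -73. 102.]
spot [560.  63. 115.]
block [572.  -4.  19.]
mat [ 519. -326.    3.]
pocket [514. 387.  36.]
trayNE [ 615. -116.   43.]
trayNW [610. 109.  43.]
traySW [421. 104.   3.]
traySE [ 433. -127.    3.]
matc [ 667. -269.    3.]
matc [ 651. -421.    3.]
matc [ 379. -377.    3.]
matc [ 392. -234.    3.]
[[ 0.921  0.39  -0.   ]
 [ 0.39  -0.921  0.001]
 [ 0.    -0.001 -1.   ]] {'fx': np.float64(307.545), 'fy': np.float64(307.545), 'cx': np.float64(258.369), 'cy': np.float64(190.05), 'origin': array([ 281.131, -451.882,  373.411]), 'rotation': array([[ 0.39 ,  0.872,  0.297],
       [-0.921,  0.37 ,  0.125],
       [-0.001, -0.322,  0.947]])}
0 [-14.   4.  95.  -0.  81.  76.]
90 [-14.   4.  95.  -0.  81. -14.]
-90 [-14.   4.  95.  -0.  81. 166.]
180 [ -14.    4.   95.   -0.   81. -104.]
```

Run:
```python
from h import *
def shot(name,pos,yaw):
    robot.move_pose(pos,R(yaw)); robot.wait(0.2)
    m=robot.camera_model("wrist"); p,d=robot.read_camera("wrist")
    np.savez(name+".npz",p=p,d=d,**m); cv2.imwrite(f"pics/{name}.png",p[:,:,::-1]); print(name,robot.current_clock(),robot.current_tcp_pos().round(1) if hasattr(robot.current_tcp_pos(),'round') else robot.current_tcp_pos())
shot("matw",[540,-326,400],0)
shot("trayA",[575,-5,400],0)
shot("casew",[555,385,400],0)
shot("trayB",[500,-5,400],180)
```

```text
matw 1.7333 [ 539.4 -326.8  400.2]
trayA 3.2083 [575.1  -6.  399.9]
casew 4.9083 [555.6 384.  400.2]
trayB 8.3333 [500.   -4.9 400. ]
```

View pics/trayA.png

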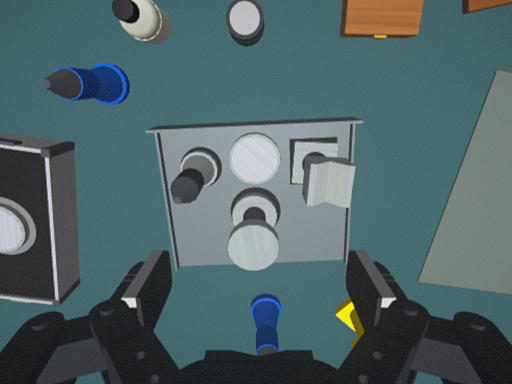

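View pics/casew.png

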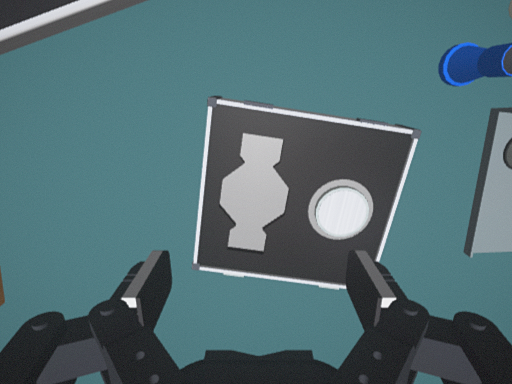

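View pics/trayB.png

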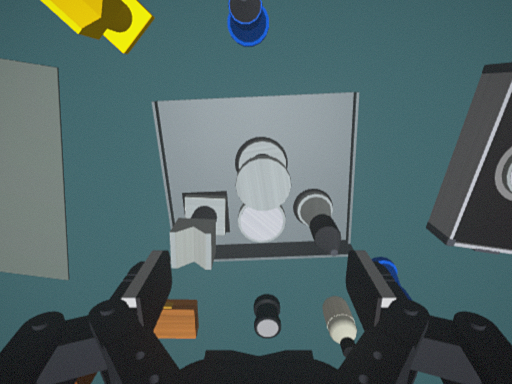

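Tray A: block (255,158), flat table (253,246), V head (328,185), spot collar (188,185). Case: empty pocket at (254,192), the other block at (342,210). Tray B shows the same items turned half round. I'll fit circles and rectangles to depth-height slices in both tray views and compare them.

```bash
cat >> h.py <<'E'
def load(n):
    f=np.load(n+".npz"); m={k:f[k] for k in('fx','fy','cx','cy','origin','rotation')}; return f['p'],f['d'],m,cloud(m,f['d'])
def blobs(mask,amin=60):
    k,l,s,c=cv2.connectedComponentsWithStats(mask.astype(np.uint8)); return [(l==i) for i in range(1,k) if s[i,4]>=amin]
def box(P,mk,lo,hi):
    return mk&(P[...,0]>lo[0])&(P[...,0]<hi[0])&(P[...,1]>lo[1])&(P[...,1]<hi[1])
E
python3 - <<'E'
from h import *
for n in("trayA","trayB","top0"):
    if n=="top0":
        f=np.load("top0.npz");p,d=f['p'],f['d'];m=robot.camera_model("top");P=cloud(m,d)
    else: p,d,m,P=load(n)
    print("==",n)
    for z0,z1 in((-6,2),(1,8),(12,24),(36,48),(68,84),(84,92),(92,100),(100,108),(108,122)):
        for b in blobs(box(P,(P[...,2]>z0)&(P[...,2]<z1)&(d>0),(400,-135),(640,125)),20):
            q=P[b]; (cx,cy),(w,h),a=cv2.minAreaRect(q[:,:2].astype(np.float32)); (ex,ey),r=cv2.minEnclosingCircle(q[:,:2].astype(np.float32))
            print((z0,z1),b.sum(),"zmed %.1f"%np.median(q[:,2]),"rect %.1f %.1f %.1fx%.1f a%.1f"%(cx,cy,w,h,a),"circ %.1f %.1f r%.1f"%(ex,ey,r), "mean",q[:,:2].mean(0).round(1))
E
```

```text
== trayA
(-6, 2) 5250 zmed 0.2 rect 542.9 -5.0 194.2x259.9 a0.0 circ 543.2 -5.3 r161.6 mean [614.  -20.4]
(-6, 2) 3684 zmed 0.2 rect 502.4 -2.0 204.7x253.9 a0.0 circ 501.9 -2.3 r162.3 mean [443.2  22.4]
(1, 8) 22 zmed 1.3 rect 634.4 -34.0 11.9x6.3 a8.3 circ 634.4 -34.2 r6.4 mean [633.1 -34.1]
(1, 8) 29 zmed 2.3 rect 623.8 -97.4 3.9x17.8 a6.8 circ 623.0 -97.5 r8.9 mean [623.2 -97.1]
(1, 8) 20 zmed 2.8 rect 618.8 30.4 4.3x14.5 a2.6 circ 617.5 30.4 r7.3 mean [617.4  30.7]
(1, 8) 21 zmed 4.1 rect 616.2 106.0 5.6x14.9 a2.9 circ 613.4 105.9 r7.4 mean [614.7 106.5]
(1, 8) 22 zmed 3.2 rect 615.5 80.8 2.4x20.1 a1.4 circ 614.5 80.7 r10.1 mean [614.8  82. ]
(1, 8) 14292 zmed 3.3 rect 515.0 -6.4 191.5x225.9 a2.5 circ 518.2 -6.2 r145.9 mean [520.3  -0.8]
(12, 24) 173 zmed 18.1 rect 619.7 -36.9 0.5x160.5 a2.5 circ 619.6 -36.9 r80.3 mean [619.7 -36.7]
(12, 24) 74 zmed 17.7 rect 614.7 79.0 0.4x66.5 a2.4 circ 614.7 79.0 r33.2 mean [614.6  80.3]
(12, 24) 123 zmed 14.2 rect 593.7 -116.9 45.6x3.8 a2.8 circ 593.7 -117.1 r22.8 mean [ 594.7 -116.6]
(12, 24) 418 zmed 14.0 rect 515.5 106.8 182.7x3.9 a2.4 cir
[... 6881 characters left out ...]
ean [548.  -69.8]
(84, 92) 65 zmed 89.5 rect 566.7 -70.6 19.3x39.0 a85.7 circ 566.7 -69.2 r20.8 mean [565.7 -71.8]
(92, 100) 119 zmed 95.8 rect 567.6 -71.7 40.0x40.8 a86.3 circ 565.5 -71.8 r26.0 mean [566.7 -71.6]
(92, 100) 31 zmed 95.8 rect 559.5 62.4 22.5x22.3 a64.3 circ 559.8 63.7 r12.8 mean [557.5  62.5]
(92, 100) 330 zmed 96.8 rect 500.9 -1.3 49.1x48.5 a1.5 circ 501.2 -0.7 r25.7 mean [501.2  -0.8]
(100, 108) 42 zmed 101.9 rect 568.6 -55.7 37.8x9.8 a0.5 circ 568.6 -55.6 r19.0 mean [568.2 -55.8]
(100, 108) 46 zmed 101.5 rect 567.7 -85.9 10.7x37.8 a84.1 circ 567.4 -88.6 r18.9 mean [566.9 -87. ]
(108, 122) 24 zmed 113.5 rect 560.0 65.0 12.2x10.2 a75.0 circ 558.9 64.9 r6.9 mean [559.3  64.7]
```

Run:
```python
from h import *
def rep(P,b,t):
    q=P[b][:,:2].astype(np.float32); r=cv2.minAreaRect(q); e=cv2.minEnclosingCircle(q)
    print(t,b.sum(),"z",np.median(P[b][:,2]).round(1),"rect",np.round(r[0],1),np.round(r[1],1),round(r[2],1),"circ",np.round(e[0],1),round(e[1],1),"ctr",cv2.boxPoints(r).round(0).tolist())
p,d,m,P=load("casew")
for z0,z1 in((34,39.5),(42,46),(46.5,54)):
    for b in blobs(box(P,(P[...,2]>z0)&(P[...,2]<z1),(380,240),(640,520)),80): rep(P,b,(z0,z1))
p,d,m,P=load("matw")
hsv=cv2.cvtColor(p,cv2.COLOR_RGB2HSV)
for b in blobs(box(P,(P[...,2]>-1)&(P[...,2]<8)&(hsv[...,1]<60),(330,-500),(700,-200)),2000): rep(P,b,"mat")
cv2.imwrite("pics/m.png",p[:,:,::-1])
```

```text
(34, 39.5) 5366 z 36.2 rect [517.6 388.4] [ 76.3 139.9] 81.3 circ [517.6 387.6] 72.5 ctr [[443.0, 361.0], [581.0, 340.0], [593.0, 416.0], [454.0, 437.0]]
(42, 46) 20224 z 44.2 rect [510.4 338.5] [213.3 192.9] 81.3 circ [514.2 348.9] 133.6 ctr [[399.0, 248.0], [590.0, 218.0], [622.0, 429.0], [431.0, 459.0]]
(46.5, 54) 2214 z 48.2 rect [513.3 352.1] [196.4 206.1] 81.1 circ [513.4 352. ] 139.4 ctr [[396.0, 271.0], [600.0, 239.0], [630.0, 433.0], [427.0, 465.0]]
(46.5, 54) 2094 z 52.4 rect [504.1 289.6] [59.2 59. ] 1.2 circ [503.6 289.5] 30.2 ctr [[474.0, 318.0], [475.0, 260.0], [534.0, 261.0], [533.0, 320.0]]
mat 27575 z 3.2 rect [ 524.6 -324.8] [151.5 281.5] 81.2 circ [ 525.1 -325.8] 157.8 ctr [[374.0, -378.0], [652.0, -421.0], [675.0, -271.0], [397.0, -228.0]]
```

View pics/matw.png

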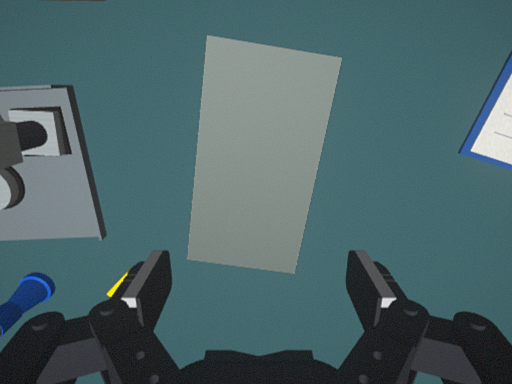

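The mat is clear. Its image corners are (207,36), (341,58), (295,272) and (188,259), which gives centre (525,-325), yaw -8.7° and size 280x150, so it matches. The pocket is at (517.6,388.4), floor at 36, which also matches. I'll start with the flat anvil.

```bash
cat >> h.py <<'E'
def dz(w): return 76*(1-np.sqrt(1-(w/2/76)**2))      # pad set-back at jaw width w
def fz(): return float(np.mean([robot.current_ft_force()[2] for _ in range(3)]))
def go(xy,z,yaw,speed=250): robot.line_to([xy[0],xy[1],z],R(yaw),speed=speed)
def pick(xy,zt,yaw,zhi,force=70,opening=1.0):
    """zt: TCP height at the grasp"""
    robot.move_gripper(opening); robot.move_pose([*xy,zhi],R(yaw)); go(xy,zt+25,yaw); go(xy,zt,yaw,60); robot.wait(.15)
    robot.move_gripper(0.0,force); robot.wait(.2)
    print("grip",robot.current_opening(),robot.current_grasp_force(),"tcp",np.round(robot.current_tcp_pos(),1))
    go(xy,zt+20,yaw,60); go(xy,zhi,yaw,250)
    print("lifted",robot.current_opening(),robot.current_grasp_force(),np.round(robot.current_ft_force(),1),robot.current_clock())
def place(xy,zt,yaw,zhi,zcarry,opening=1.0,free=None):
    go(xy,zcarry,yaw,300); go(xy,zt+12,yaw,200); robot.wait(.2); f0=fz(); z=zt+1.5; go(xy,z,yaw,40); robot.wait(.1)
    while fz()-f0<3 and z>zt-2: z-=.5; go(xy,z,yaw,20); robot.wait(.1)
    print("down z-zt",round(z-zt,1),"df",round(fz()-f0,1),np.round(robot.current_tcp_pos(),1))
    robot.move_gripper(opening); robot.wait(.2); go(xy,zt+30,yaw,100); go(xy,zhi,yaw,300); print(robot.current_clock())
MAT={'vee':(608.6,-337.8),'flat':(524.6,-325.),'spot':(440.6,-312.)}
ZT={'flat':88+G-dz(52),'vee':84+G-dz(40),'spot':77+G-dz(28)}   # at pad top z=6; on mat 3 lower
E
python3 - <<'E'
from h import *
pick((504.75,-1.7),ZT['flat'],2.5,390)
place(MAT['flat'],ZT['flat']-3,2.5,390,390)
p,d=robot.read_camera("scene"); cv2.imwrite("pics/s1.png",p[100:300,60:360,::-1])
E
```

```text
grip 0.5920009267900411 72.09784626960754 tcp [504.9  -1.6 238.7]
lifted 0.5871179702464185 74.22721266746521 [-0.4  0.5 -7.4] 14.3333
down z-zt 0.0 df 7.8 [ 524.7 -325.   235.7]
19.8583
```

View pics/s1.png

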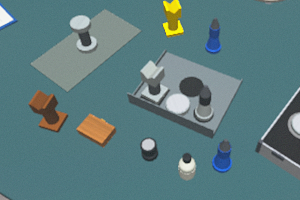

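The flat anvil stands on the mat at (82,35), its pad is bare at (190,87), and nothing else has moved. V and spot next.

Run:
```python
from h import *
pick((571.2,-72.5),ZT['vee'],-2.9,390)
place(MAT['vee'],ZT['vee']-3,-8.7,390,390)
pick((563.2,63.4),ZT['spot'],2.5,400)
place(MAT['spot'],ZT['spot']-3,2.5,400,400)
p,d=robot.read_camera("scene"); cv2.imwrite("pics/s2.png",p[100:300,60:360,::-1])
robot.move_pose([575,-5,400],R(2.5)); robot.wait(.3)
m=robot.camera_model("wrist"); p,d=robot.read_camera("wrist"); np.savez("trayC.npz",p=p,d=d,**m); cv2.imwrite("pics/trayC.png",p[:,:,::-1])
```

```text
grip 0.45970117364528623 70.88524834180134 tcp [571.3 -72.4 236.3]
lifted 0.46256783218069164 71.27194995307946 [-0.1 -0.1 -6.2] 24.375
down z-zt 0.0 df 3.1 [ 608.6 -337.8  233.3]
29.7917
grip 0.3077250164328583 68.8139283657074 tcp [563.2  63.5 230.6]
lifted 0.30798141782284494 69.1214668750763 [-0.5  0.1 -4.9] 34.9583
down z-zt 0.0 df 3.6 [ 440.7 -312.   227.6]
41.0167
```

View pics/trayC.png

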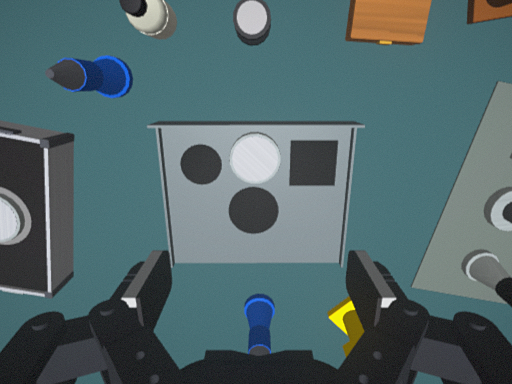

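View pics/s2.png

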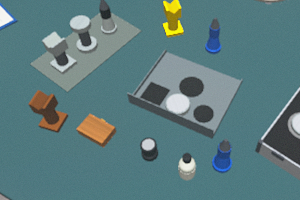

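All three anvils stand on the mat. The bare pads are at (201,164) for spot, (314,163) for V and (253,210) for flat, with the block at (255,158). Next I'll measure the pads and take the block.

Run:
```python
from h import *
p,d,m,P=load("trayC")
g=cv2.cvtColor(p,cv2.COLOR_RGB2GRAY)
for b in blobs(box(P,(g<75)&(P[...,2]>1.5)&(P[...,2]<10),(440,-115),(605,100)),200):
    vu=np.argwhere(b)[:,::-1]; q=np.array([onplane(m,u,v,6.) for u,v in vu])[:,:2].astype(np.float32)
    r=cv2.minAreaRect(q); e=cv2.minEnclosingCircle(q); print("pad",np.median(P[b][:,2]).round(1),"rect",np.round(r[0],1),np.round(r[1],1),round(r[2],1),"circ",np.round(e[0],1),round(e[1],1),"mean",q.mean(0).round(1))
b=max(blobs(box(P,(P[...,2]>15)&(P[...,2]<24),(540,-40),(612,40)),200),key=np.sum); q=P[b][:,:2].astype(np.float32)
(bx,by),r=cv2.minEnclosingCircle(q); print("block",bx,by,r,np.median(P[b][:,2]))
zt=9+173-dz(60)
f0=fz()
robot.move_gripper(.9); robot.move_pose([bx,by,300],R(2.5)); go((bx,by),zt+15,2.5); go((bx,by),zt,2.5,40); robot.wait(.2); print("df",fz()-f0)
robot.move_gripper(0.,70); robot.wait(.2); print("grip",robot.current_opening(),robot.current_grasp_force(),np.round(robot.current_tcp_pos(),1))
go((bx,by),zt+20,2.5,40); robot.wait(.2)
print("lift",robot.current_opening(),robot.current_grasp_force(),np.round(robot.current_ft_force(),1),robot.current_clock())
p,d=robot.read_camera("wrist"); cv2.imwrite("pics/blk.png",p[:,:,::-1])
```

```text
pad 6.2 rect [571.8 -73. ] [53.4 55. ] 2.4 circ [571.8 -72.7] 37.9 mean [572.4 -72.8]
pad 6.2 rect [564.3  62.9] [47.3 47.8] 2.4 circ [564.3  62.6] 24.4 mean [564.6  62.7]
pad 6.2 rect [507.2  -2.9] [62.  61.5] 2.4 circ [506.7  -2.8] 31.5 mean [507.2  -3. ]
block 576.570556640625 -2.421802282333374 29.956396102905273 19.502234809635922
df -0.1496909382026269
grip 0.672917048506942 73.82331848144531 [576.7  -2.4 176.7]
lift 0.6653168120345172 75.17890334129333 [-0.1 -0.2 -4.1] 46.0917
```

View pics/blk.png

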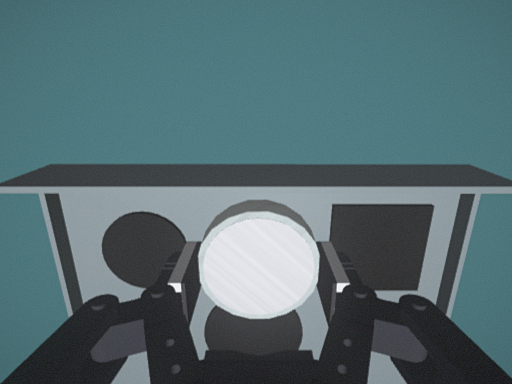

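The block is held level between the pads (258,267), and the pads of the tray are untouched. Now into the pocket with the fingers lying along the notches.

Run:
```python
from h import *
x,y,z=robot.current_tcp_pos(); go((x,y),330,2.5,200)
c=(517.6,388.4); robot.move_pose([*c,330],R(81.3))
place(c,176.2+33,81.3,330,330,opening=.85)
robot.move_pose([560,385,360],R(0)); robot.wait(.3)
m=robot.camera_model("wrist"); p,d=robot.read_camera("wrist"); cv2.imwrite("pics/pk.png",p[:,:,::-1]); P=cloud(m,d)
b=max(blobs(box(P,(P[...,2]>49)&(P[...,2]<56),(470,345),(570,430)),200),key=np.sum); q=P[b]
print("block",cv2.minEnclosingCircle(q[:,:2].astype(np.float32)),"z range",np.percentile(q[:,2],[2,50,98]))
A=np.c_[q[:,:2]-q[:,:2].mean(0),np.ones(len(q))]; print("tilt deg",np.degrees(np.linalg.lstsq(A,q[:,2],rcond=None)[0][:2]))
```

```text
down z-zt 0.0 df 8.2 [517.6 388.4 209.8]
52.5333
block ((517.510986328125, 387.7830810546875), 30.38483238220215) z range [50.88438166 52.42955316 53.79358984]
tilt deg [-0.12500968 -0.05637523]
```

View pics/pk.png

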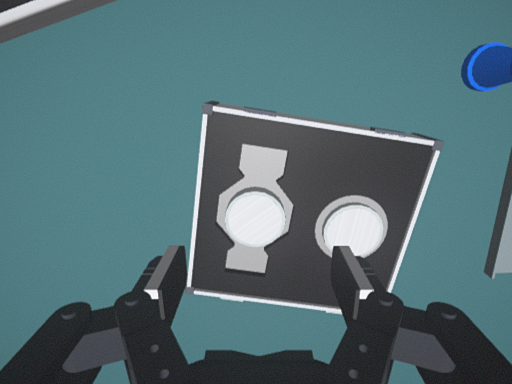

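The block lies flat in the pocket (255,219) and the neighbouring block is undisturbed. I'll take one reverse-yaw view of the pads to remove bias, then return the anvils.

Run:
```python
from h import *
robot.move_pose([500,-5,400],R(182.5)); robot.wait(.3)
m=robot.camera_model("wrist"); p,d=robot.read_camera("wrist"); P=cloud(m,d); g=cv2.cvtColor(p,cv2.COLOR_RGB2GRAY)
old={'vee':(571.8,-73.),'spot':(564.3,62.8),'flat':(507.,-2.9)}; new={}
for b in blobs(box(P,(g<75)&(P[...,2]>1.5)&(P[...,2]<10),(440,-115),(605,100)),200):
    q=np.array([onplane(m,u,v,6.) for v,u in np.argwhere(b)])[:,:2].astype(np.float32); r=cv2.minAreaRect(q)
    print("pad",np.round(r[0],1),np.round(r[1],1),round(r[2],1),len(q))
    for k in old:
        if np.hypot(*np.subtract(r[0],old[k]))<5: new[k]=np.add(r[0],old[k])/2
assert len(new)==3,new
print(new)
for k,yp,yd in(('vee',-8.7,2.4),('spot',2.5,2.5),('flat',2.5,2.5)):
    pick(MAT[k],ZT[k]-3,yp,395); place(new[k],ZT[k],yd,400,400)
robot.move_pose([575,-5,400],R(2.5)); robot.wait(.3)
m=robot.camera_model("wrist"); p,d=robot.read_camera("wrist"); np.savez("trayD.npz",p=p,d=d,**m); cv2.imwrite("pics/trayD.png",p[:,:,::-1])
P=cloud(m,d)
for n,z0,z1,c,w in(("flat",94,102,new['flat'],35),("vee",86,106,new['vee'],35),("veefoot",13,24,new['vee'],45),("spot",86,92,new['spot'],30),("tip",108,122,new['spot'],30)):
    q=P[box(P,(P[...,2]>z0)&(P[...,2]<z1),np.subtract(c,w),np.add(c,w))]; f=q[:,:2].astype(np.float32); r=cv2.minAreaRect(f); print(n,"zmed",np.median(q[:,2]).round(1),"rect",np.round(r[0],1),np.round(r[1],1),round(r[2],1),"circ",np.round(cv2.minEnclosingCircle(f)[0],1))
```

```text
pad [505.6  -3.3] [61.6 61.8] 49.4 2024
pad [570.5 -73.1] [53.7 55.1] 2.5 1721
pad [563.8  62.6] [48.4 47.4] 47.7 1063
{'flat': array([506.30250549,  -3.07815285]), 'vee': array([571.14905396, -73.04864502]), 'spot': array([564.03742065,  62.6950573 ])}
grip 0.46048163090086525 71.76458288779031 tcp [ 608.7 -337.7  233.3]
lifted 0.45945531157283 71.2410300245756 [-0.4 -0.  -6.7] 63.7333
down z-zt 0.0 df 3.5 [571.2 -73.  236.3]
69.2083
grip 0.31024132194101656 68.70862126350403 tcp [ 440.6 -311.9  227.6]
lifted 0.3098402650660782 69.04400825500488 [-0.3 -0.8 -4. ] 73.9167
down z-zt 0.0 df 3.6 [564.1  62.7 230.7]
79.9583
grip 0.5891741644342867 72.37998604774475 tcp [ 524.7 -324.9  235.7]
lifted 0.588218284510475 74.18239831924438 [ 0.6 -0.8 -8.4] 84.85
down z-zt 0.0 df 9.4 [506.5  -3.  238.7]
90.425
flat zmed 98.1 rect [506.9  -3.2] [51.1 50.6] 89.2 circ [506.7  -3.2]
vee zmed 97.8 rect [571.1 -73.8] [40.5 40.3] 2.5 circ [571.  -73.6]
veefoot zmed 18.1 rect [580. -84.] [49.6 85.2] 18.3 circ [581.7 -83.4]
spot zmed 90.0 rect [565.6  61.6] [27.3 25.6] 59.5 circ [564.4  62.4]
tip zmed 114.4 rect [565.5  60.8] [13.3 10.2] 42.2 circ [564.9  61.7]
```

View pics/trayD.png

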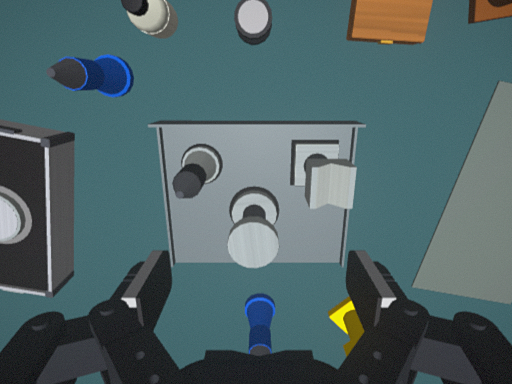

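All three anvils stand on their pads, spot at (195,170), V at (325,178) and flat at (253,228), each within about 1 mm of centre. The bystanders haven't moved and the gripper is clear, so I'm handing in.

```bash
python3 -c "
from bench import robot
print(robot.finish_job(),robot.current_clock())"
```

```text
the job is handed in; nothing more can be done
the job is handed in; nothing more can be done
```

I handed the job in at about 91 s of the 147 s allowed: the block lies flat in the empty pocket, all three anvils stand on their own pads within about 1 mm of centre, and the oil bottle, loupe and indenter box were left untouched.

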